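# Pack the capped bottles into the carrier

## Robot

A 6-joint arm with a two-finger parallel gripper is mounted at the origin on the work surface. World frame = base frame: x ahead of the robot, y to its left, z up, the work surface at z = 0. Lengths are in m, angles in rad, forces in N, time in s.
With the tool pointing down it reaches from about 0.25 to 0.775 m from the base axis. Payload 4 kg.
Tool frame: the origin (TCP) lies midway between the tips of the shut fingers; the grasp point (between the pads) lies 19 mm behind it; z points along the fingers, y is the direction in which the jaws open and shut (so a half turn about z gives the same grasp; the last joint's range is limited). The gripper opens to 94 mm and grips with 3 to 60 N. Pads are 16 mm wide; open, the fingers measure 119 mm over their backs; the gripper's body (75 mm by 177 mm) begins 78 mm behind the grasp point.
Start: joints at [1.037, 0.087, 1.371, -0, 1.684, -0.103], TCP at [0.23, 0.5, 0.206] pointing down, gripper open.
Joint ranges: [-3.1, 3.1], [-0.76, 2.03], [0.27, 2.55], [-1.08, 4.22], [0.17, 2.65], [-2.57, 2.57]. Speed limits (rad/s): [2.79, 2.79, 3.14, 3.14, 3.14, 3.14].

## Interface

Orientations are given as [roll, pitch, yaw] about the fixed x, y, z axes, in that order (R = Rz(yaw) Ry(pitch) Rx(roll)).
In Python, from bench import robot, cams gives the robot as it stands.
- The arm moves only by the tool step_arm, never from a script. Its argument "plan" is a list that holds one entry, the list of rows, each a list of 5 numbers: the shift along the world's x, y, z in mm, then the turn about the world's z in rad, then the opening in per cent of the stroke, from 0 (shut) to 100 (fully open). In form: [[[tx, ty, tz, turn, fingers], ...]]. A call has 1 to 8 rows; each row is the pose to reach, as a shift and turn from the pose commanded when the call began; what a row does not reach only later rows make up. A row lasts 1/12 s, in which the tool goes at most 41.7 mm and 7.16 degrees, less where a joint would pass 70% of its speed; a pose out of reach is approached as far as the arm can. A call with a gripper value outside its range is refused whole. The fingers move at their own pace and stop on an object; the grip force is fixed at half the most. Time passes only in rows, so rows that repeat a pose let the fingers close. It gives the time, the measured TCP pose, the force and the opening at its end, in the units of the state.
- robot.get_obs(): the state, without advancing time (a new reading comes with each control period).
- cams.snapshot(name): name is "scene" or "top"; returns a dict with "frame" (420x560x3 uint8, red, green, blue), "camera_matrix" (3x3 intrinsics, pixels), "origin" and "attitude" of the camera in the world. Camera axes: x right, y down, z forward; pixel columns grow to the right and rows downward; lengths in m; the calibration is good to about 2 mm. A picture is of the moment at which its call begins. There is no depth.
- robot.close_job(): hands the job in, once; it reports no verdict.
The state is a dict: "time": time; "joint_positions": joint angles; "qvel": joint speeds; "joint_torque": joint torques, N m; "tool_pos": TCP position; "ee_rot": TCP orientation; "wrist_force": force on the tool from outside, world axes, zero at the start; "wrist_torque": the same for the moment, N m; "width": finger opening in m.
Only numpy, scipy, OpenCV 4.12 (cv2) and the standard library are available. Lean on these libraries where they do the work, as an engineer would, in place of code of your own. Each camera call takes 0.05 s, during which the arm holds its last target. There are 200 camera calls.

## Task

The clean bottles that have their screw caps on are ready to go to the autoclave: stand all four of them upright in the bottle carrier, the two large ones in its wide holes and the two small ones in its narrow holes, down on the carrier's floor. Set them down gently, do not drop them. Leave the two bottles without caps, the dropper bottle and the conical flask standing where they are, and knock none of the glass over.

Things in the scene. Friction and masses are not known exactly. Their poses are not given: they have to be found in the camera images.
- carrier: White plastic carrier, loose, 0.9 kg, any yaw. 154 (x) by 176 (y), 44 mm high; wire handles 25 mm out at both y ends. Origin: centre of underside, z up. Top plate has 4 round holes; bottles stand on the floor below, 6 mm above the bench. Wide holes 76 mm across at x -31, y +42 and -42 mm in its frame; narrow holes 54 mm across at x +42, y +42 and -42. Large bottles do not pass narrow holes.
- large_1: Large clear glass bottle with its screw cap on, 105 mm high, upright and loose, about 0.16 kg. Body 56 mm across up to 70 mm, narrow neck, then a ribbed round plastic cap 54 mm across from 79 to 105 mm, to be gripped. Origin: centre of the underside, z up; round, so its yaw means nothing.
- large_2: Same as large_1. Large clear glass bottle with its screw cap on, 105 mm high, upright and loose, about 0.16 kg. Body 56 mm across up to 70 mm, narrow neck, then a ribbed round plastic cap 54 mm across from 79 to 105 mm, to be gripped. Origin: centre of the underside, z up; round, so its yaw means nothing.
- small_1: Small clear glass bottle with its screw cap on, 74 mm high, upright and loose, about 0.06 kg. Body 36 mm across up to 44 mm, narrow neck, then a ribbed round plastic cap 33 mm across from 53 to 74 mm, to be gripped. Origin: centre of the underside, z up; round, so its yaw means nothing.
- small_2: Same as small_1. Small clear glass bottle with its screw cap on, 74 mm high, upright and loose, about 0.06 kg. Body 36 mm across up to 44 mm, narrow neck, then a ribbed round plastic cap 33 mm across from 53 to 74 mm, to be gripped. Origin: centre of the underside, z up; round, so its yaw means nothing.
- open_large: Like the large bottles but with no cap: open glass mouth 40 mm across, 98 mm high, body 56 mm across. Stays where it is. Origin: centre of the underside. (Its cap, 54 mm across, 26 mm high, lies loose on the bench among the bottles, as does that of open_small, 33 mm across, 21 mm high: not part of the job.)
- open_small: Like the small bottles but with no cap: open glass mouth 23 mm across, 69 mm high, body 36 mm across. Stays where it is. Origin: centre of the underside.
- dropper: Dropper bottle: small clear glass bottle, body 36 mm across, with a 23 mm collar and a dark rubber bulb 14 mm across on top, 103 mm high over all. Stays where it is. Origin: centre of the underside.
- flask: Conical clear glass flask, 64 mm across at the foot, 33 mm at its open rim, 105 mm high. Stays where it is. Origin: centre of the underside.
Things that resemble listed ones, but are neither listed nor needed, are in the scene too. What is shaped like the large_2 but pink is not meant. Leave any orange look-alike of the flask alone.

How it is judged:
At the end, for the whole second after the job is handed in: Large capped bottles in the wide holes, small capped ones in the narrow holes: within 15 mm of a hole centre in x and y, on the carrier floor (within 7 mm), upright within 7 deg. Open bottles, dropper and flask upright and within 20 mm of their starts. Carrier level. All at rest (x of large_1 in the frame of carrier between -0.046 and -0.016 m and z of large_1 in the frame of carrier between 0 and 0.013 m and (y of large_1 in the frame of carrier between 0.027 and 0.057 m or y of large_1 in the frame of carrier between -0.057 and -0.027 m) and angle between each of large_1, large_2, small_1, small_2's own z axis and vertical below 0.12 rad and linear speed of each of large_1, large_2, small_1, small_2, carrier below 0.02 m/s and x of large_2 in the frame of carrier between -0.046 and -0.016 m and z of large_2 in the frame of carrier between 0 and 0.013 m and (y of large_2 in the frame of carrier between 0.027 and 0.057 m or y of large_2 in the frame of carrier between -0.057 and -0.027 m) and x of small_1 in the frame of carrier between 0.027 and 0.057 m and z of small_1 in the frame of carrier between 0 and 0.013 m and (y of small_1 in the frame of carrier between 0.027 and 0.057 m or y of small_1 in the frame of carrier between -0.057 and -0.027 m) and x of small_2 in the frame of carrier between 0.027 and 0.057 m and z of small_2 in the frame of carrier between 0 and 0.013 m and (y of small_2 in the frame of carrier between 0.027 and 0.057 m or y of small_2 in the frame of carrier between -0.057 and -0.027 m) and distance of each of open_large, open_small, dropper, flask from where it was at the start of the episode below 0.02 m and angle between each of open_large, open_small, dropper, flask's own z axis and vertical below 0.1 rad and angle between carrier's own z axis and vertical below 0.05 rad); the robot touches nothing.
It fails at once if a bottle or the flask is knocked over (leans more than 35 degrees) (angle between any of large_1, large_2, small_1, small_2, open_large, open_small, dropper, flask's own z axis and vertical above 0.61 rad).
It fails at once if a capped bottle is dropped or knocked away: it moves faster than 0.5 m/s (a free fall of 13 mm) while the fingers do not touch it ((linear speed of large_1 above 0.5 m/s and contact force between the fingers and large_1 below 0.05 N) or (linear speed of large_2 above 0.5 m/s and contact force between the fingers and large_2 below 0.05 N) or (linear speed of small_1 above 0.5 m/s and contact force between the fingers and small_1 below 0.05 N) or (linear speed of small_2 above 0.5 m/s and contact force between the fingers and small_2 below 0.05 N)).
It also fails if it takes over 118 s, if anything falls off the work surface, if the arm or the gripper's body presses on something with over 40 N, if the wrist force passes 120 N, or if a joint passes its speed limit or range.

## Working session

There is one attempt and no reset: what is moved stays moved. The work goes in short steps, Python scripts to look and compute and a tool call to move; the robot and the scene stay as the last step left them, time stands still between calls to the robot, and variables do not carry over. Pictures are saved under pics/ and viewed, about 12 in all and at most 16, crops included, and the job is handed in when it is done.

Besides the shell and the picture viewer there is one more tool, called after "Emit:" by a JSON object that holds its "api" and its "payload". step_arm: Moves the arm, as the interface text tells. Its arguments: {"type":"object","properties":{"plan":{"type":"array"}},"required":["plan"]}

```bash
mkdir -p pics
python3 - <<'E'
from bench import robot,cams
import cv2
for n in ("top","scene"):
    s=cams.snapshot(n); cv2.imwrite(f"pics/{n}0.png",cv2.resize(s["frame"][:,:,::-1],(800,600),interpolation=cv2.INTER_CUBIC))
    print(n,s["camera_matrix"],s["origin"],s["attitude"])
print(robot.get_obs())
E
```

```text
top [[508.90960448   0.         290.242052  ]
 [  0.         508.90960448 210.80138449]
 [  0.           0.           1.        ]] [ 0.25533882 -0.00300633  1.07099136] [-2.94165592  0.00591581 -1.5316185 ]
scene [[443.11268854   0.         280.91620404]
 [  0.         443.11268854 205.47889394]
 [  0.           0.           1.        ]] [ 1.17277362 -0.2376421   0.57256132] [-2.21313556e+00 -1.85292827e-03  1.23833502e+00]
{'time': 0.1, 'joint_positions': array([ 1.03687006e+00,  8.78915205e-02,  1.37208641e+00, -1.91183557e-05,
        1.68357153e+00, -1.03135079e-01]), 'qvel': array([-0.000445  , -0.00105682, -0.00382566,  0.00037747,  0.0010412 ,
       -0.0018326 ]), 'joint_torque': array([ 1.62701243e-03, -3.41249979e+01, -3.03301978e+01,  7.19005382e-02,
        3.04327975e-02, -1.05145020e-04]), 'tool_pos': array([0.22945618, 0.49932066, 0.20442399]), 'ee_rot': array([-3.13964429e+00, -1.82557048e-04,  2.71079916e+00]), 'wrist_force': array([-0.14715001,  0.30003329,  0.27414864]), 'wrist_torque': array([-0.00688591,  0.01947172, -0.04103898]), 'width': 0.09408560571760737}
```

View pics/top0.png

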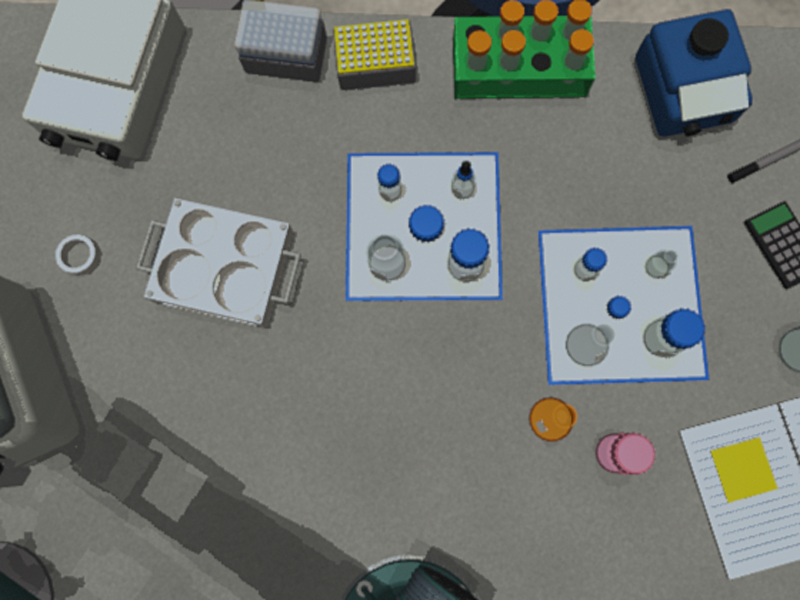

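View pics/scene0.png

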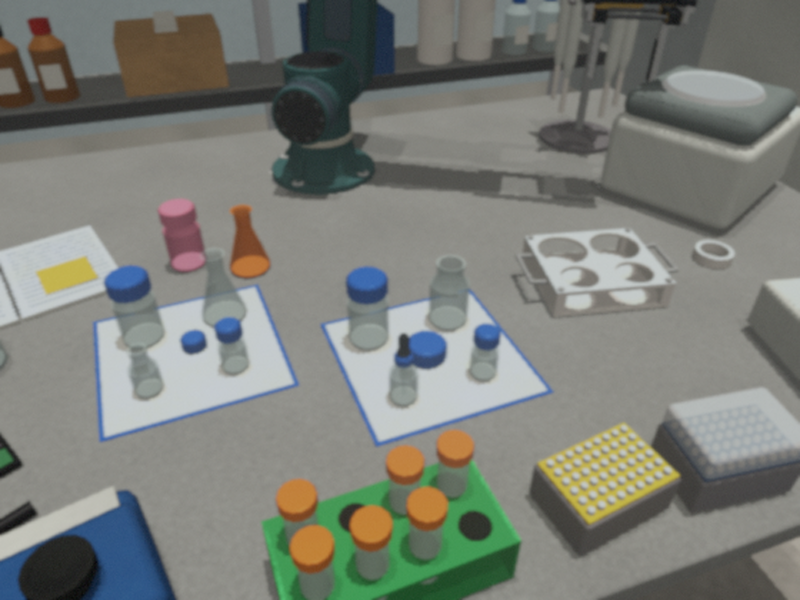

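The top view (800x600 pixels) shows these candidates:
- **Large capped:** (470,248) and (683,329). The pink one at (630,454) is excluded.
- **Small capped:** (389,176) and (594,259).
- **Flat loose caps, not bottles:** (426,223) and (619,307).
- **Leave alone:** dropper (464,173), open large (386,258), open small (661,264), flask (588,344) and its orange look-alike (553,418).

The carrier is at about (218,262), with its wide holes toward the robot. Next I'll work out positions and confirm them with an overlay crop.

```bash
cat > h.py <<'E'
from bench import robot,cams
import cv2,numpy as np
from scipy.optimize import least_squares
from scipy.spatial.transform import Rotation as Ro
def snap(n):
    s=cams.snapshot(n); s["R"]=Ro.from_euler("xyz",s["attitude"]).as_matrix(); return s
def proj(s,P):
    q=(np.atleast_2d(P)-s["origin"])@s["R"]; q=q@s["camera_matrix"].T; return q[:,:2]/q[:,2:]
def ray(s,uv,z):
    d=s["R"]@np.linalg.solve(s["camera_matrix"],[uv[0],uv[1],1]); return s["origin"]+d*(z-s["origin"][2])/d[2]
def blobs(s):
    hsv=cv2.cvtColor(s["frame"],cv2.COLOR_RGB2HSV); m=cv2.inRange(hsv,(100,130,60),(120,255,255))
    m=cv2.morphologyEx(m,cv2.MORPH_OPEN,np.ones((3,3)))
    n,l,st,c=cv2.connectedComponentsWithStats(m); return [(c[i],st[i,4],l==i) for i in range(1,n) if st[i,4]>60]
t=np.linspace(0,2*np.pi,40)
def ring(x,y,z,r): return np.c_[x+r*np.cos(t),y+r*np.sin(t),0*t+z]
def cen(s,x,y,z0,z1,r):
    h=cv2.convexHull(proj(s,np.r_[ring(x,y,z0,r),ring(x,y,z1,r)]).astype(np.float32)); M=cv2.moments(h); return np.array([M["m10"],M["m01"]])/M["m00"]
def capfit(s,c,z0,z1,r):
    return least_squares(lambda p:cen(s,p[0],p[1],z0,z1,r)-c,ray(s,c,z1)[:2]).x
CAP={"L":(.079,.105,.027),"S":(.053,.074,.0165)}
def carr(p,P):
    x,y,a=p;c,n=np.cos(a),np.sin(a);P=np.atleast_2d(P)
    return np.c_[x+c*P[:,0]-n*P[:,1],y+n*P[:,0]+c*P[:,1],P[:,2]]
COR=np.array([[77,88,44],[77,-88,44],[-77,-88,44],[-77,88,44]])/1e3
HOLES={"W1":(-31,42),"W2":(-31,-42),"N1":(42,42),"N2":(42,-42)}
E
python3 - <<'E'
from h import *
T=snap("top");S=snap("scene")
k=560/800
for n,s in (("T",T),("S",S)):
    for c,a,_ in blobs(s): print(n,(c/k).round(),a,"L",(capfit(s,c,*CAP["L"])*1e3).round(1),"S",(capfit(s,c,*CAP["S"])*1e3).round(1))
px=np.array([[177,199],[289,222],[263,324],[147,297]])*k
p=least_squares(lambda p:(proj(T,carr(p,COR))-px).ravel(),[.35,.3,0])
print(p.x,p.fun)
for n,uv,z in (("open_large base",(386,262),.03),("dropper bulb",(464,168),.1),("open_small",(655,266),.02),("flask",(588,344),.0),("flaskrim",(604,334),.105)): print(n,(ray(T,np.array(uv)*k,z)*1e3).round())
im=cv2.resize(T["frame"][:,:,::-1],None,fx=3,fy=3,interpolation=cv2.INTER_CUBIC)
def dr(P,c): cv2.polylines(im,[((proj(T,P)+.5)*3*8).astype(np.int32)],True,c,1,cv2.LINE_AA,3)
dr(carr(p.x,COR),(0,0,255))
for kx,(a,b) in HOLES.items(): dr(carr(p.x,ring(a/1e3,b/1e3,.044,.038 if kx[0]=="W" else .027)),(0,200,0))
cv2.imwrite("pics/c1.png",im[380:720,260:700])
cv2.imwrite("pics/c2.png",im[290:810,710:1500])
E
```

```text
T [698.  51.] 2026 L [ 844.3 -391.3] S [ 861.6 -402.7]
T [664.  86.] 310 L [ 787.1 -339.8] S [ 802.8 -349.8]
T [388. 175.] 181 L [634.5  55.5] S [645.7  57.3]
T [426. 222.] 447 L [566.5  -0.7] S [575.7  -0.6]
T [469. 248.] 542 L [531.9 -62.3] S [540.1 -64.1]
T [594. 259.] 192 L [ 522.4 -235.6] S [ 530.3 -242.6]
T [618. 307.] 175 L [ 456.2 -268.2] S [ 462.1 -276.2]
T [683. 328.] 620 L [ 429.7 -355.8] S [ 434.8 -366.3]
S [383.  40.] 357 L [-540.1  301.6] S [-641.4  333.5]
S [126. 279.] 385 L [ 418.4 -356.7] S [ 374.  -363.9]
S [366. 281.] 423 L [525.4 -61.2] S [487.4 -50.8]
S [227. 326.] 148 L [ 559.5 -243. ] S [ 523.6 -243.6]
S [487. 333.] 152 L [670.4  43.4] S [641.1  59.9]
S [192. 338.] 117 L [ 568.7 -283.7] S [ 533.3 -286.6]
S [424. 346.] 414 L [668.7 -35.5] S [639.2 -23.7]
S [124. 555.] 3021 L [ 828.8 -356.8] S [ 808.9 -364.2]
S [ 12. 576.] 493 L [ 818.4 -440.4] S [ 798.  -452.9]
[ 0.51386756  0.29922483 -0.18000563] [-0.75831937 -0.43894632  1.02398322  0.58711688  0.40973229 -0.45244967
 -0.68079257  0.26302512]
open_large base [523.  56.  30.]
dropper bulb [646. -52. 100.]
open_small [ 535. -343.   20.]
flask [ 417. -248.    0.]
flaskrim [ 415. -245.  105.]
```

View pics/c1.png

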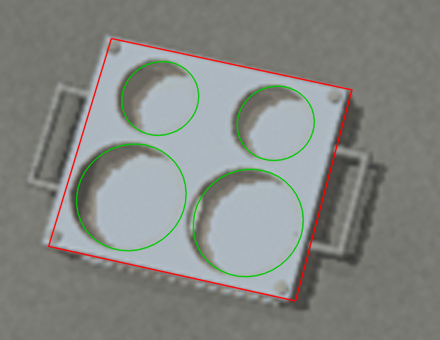

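View pics/c2.png

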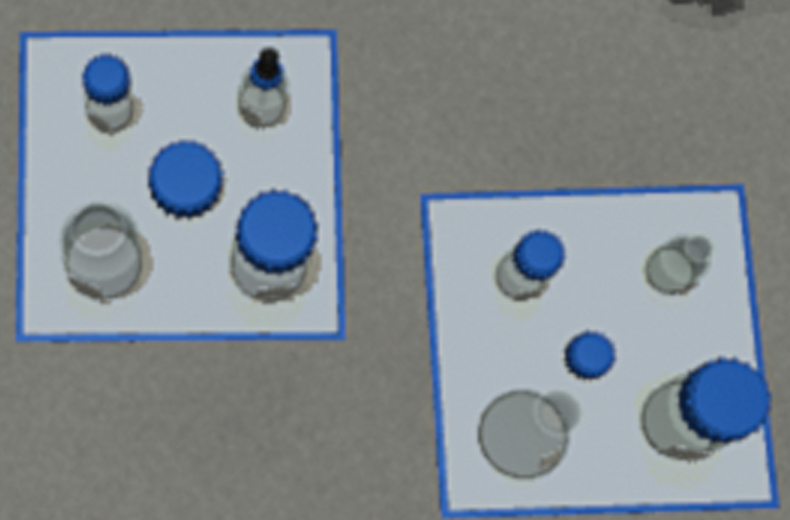

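Emit:
{"api": "step_arm", "payload": {"plan": [[[28,-30,0,0.06,70],[56,-60,0,0.12,70],[84,-90,0,0.18,70],[112,-120,0,0.25,70],[140,-150,0,0.25,70],[168,-180,0,0.25,70],[196,-210,0,0.25,70],[224,-240,0,0.25,70]]]}}

```text
time: 0.87
tool_pos: [0.4546, 0.2581, 0.2054]
ee_rot: [3.141, -0.0, 2.961]
wrist_force: [0.3, 1.9, 0.6]
width: 0.0659
```

Emit:
{"api": "step_arm", "payload": {"plan": [[[28,-29,0,0,70],[56,-58,0,0,70],[84,-87,0,0,70],[112,-116,0,0,70],[140,-145,0,0,70],[168,-174,0,0,70],[190,-202,0,0,70],[190,-202,0,0,70]]]}}

```text
time: 1.53
tool_pos: [0.6465, 0.0516, 0.2031]
ee_rot: [-3.139, -0.001, 2.954]
wrist_force: [-1.4, 0.2, -0.7]
width: 0.0661
```

Emit:
{"api": "step_arm", "payload": {"plan": [[[0,0,-30,0,70],[0,0,-60,0,70],[0,0,-90,0,70],[0,0,-110,0,70],[0,0,-110,0,70],[0,0,-110,0,70]]]}}

```text
time: 2.03
tool_pos: [0.6424, 0.0582, 0.094]
ee_rot: [-3.141, -0.004, 2.961]
wrist_force: [-0.3, 1.2, 0.8]
width: 0.0657
```

Run:
```python
from h import *
S=snap("scene");T=snap("top");o=robot.get_obs();print(o["tool_pos"],o["ee_rot"])
print(((proj(S,[o["tool_pos"]])[0])),proj(T,[o["tool_pos"]])[0])
a=cv2.resize(S["frame"][150:300,240:440,::-1],(800,600),interpolation=cv2.INTER_CUBIC)
cv2.imwrite("pics/d1.png",a)
```

```text
[0.64471082 0.05813928 0.09771821] [3.14081673 0.00322238 2.96115012]
[342.80347441 219.15774813] [270.47053991 116.9382278 ]
```

View pics/d1.png

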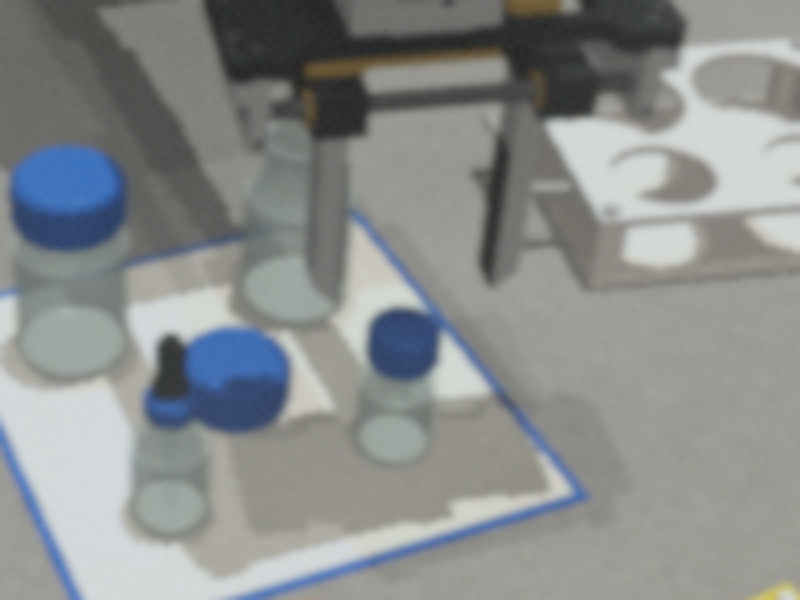

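The fingertips straddle the cap. Their midpoint is at (410,289) in the crop, with the cap top just below at (403,325). I'll descend and grip.

Emit:
{"api": "step_arm", "payload": {"plan": [[[0,0,-20,0,70],[0,0,-40,0,70],[0,0,-47,0,70],[0,0,-47,0,70],[0,0,-47,0,30],[0,0,-47,0,20],[0,0,-47,0,20],[0,0,-47,0,20]]]}}

```text
time: 2.8
tool_pos: [0.6446, 0.0578, 0.0501]
ee_rot: [3.141, 0.003, 2.961]
wrist_force: [0.5, -0.5, -0.5]
width: 0.0427
```

Emit:
{"api": "step_arm", "payload": {"plan": [[[0,0,0,0,15],[0,0,5,0,15],[0,0,20,0,15],[0,0,45,0,15],[0,0,75,0,15],[0,0,105,0,15],[0,0,125,0,15],[0,0,125,0,15]]]}}

```text
time: 3.47
tool_pos: [0.6465, 0.0578, 0.1807]
ee_rot: [3.139, 0.011, 2.961]
wrist_force: [0.0, 0.5, 0.3]
width: 0.0323
```

Run:
```python
from h import *
S=snap("scene");o=robot.get_obs();print(o["tool_pos"],o["width"],o["wrist_force"])
cv2.imwrite("pics/d2.png",cv2.resize(S["frame"][100:300,220:500,::-1],(700,500),interpolation=cv2.INTER_CUBIC))
```

```text
[0.64532973 0.05778158 0.17719617] 0.03234334121237624 [ 0.34428516  0.13618449 -0.59995058]
```

View pics/d2.png

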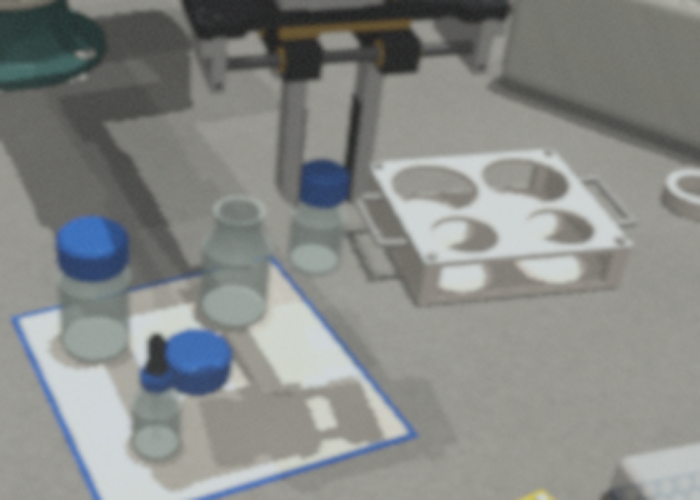

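Emit:
{"api": "step_arm", "payload": {"plan": [[[-10,35,0,0,15],[-20,70,0,0,15],[-31,105,0,0,15],[-41,140,0,0,15],[-51,175,0,0,15],[-62,210,0,0,15],[-72,245,0,0,15],[-81,265,0,0,15]]]}}

```text
time: 4.18
tool_pos: [0.5601, 0.3259, 0.17]
ee_rot: [-3.14, -0.005, 2.964]
wrist_force: [0.3, -0.4, -1.2]
width: 0.0322
```

Emit:
{"api": "step_arm", "payload": {"plan": [[[0,7,0,0,15],[0,12,0,0,15],[0,12,0,0,15],[0,12,-20,0,15],[0,12,-40,0,15],[0,12,-50,0,15],[0,12,-50,0,15],[0,12,-50,0,15]]]}}

```text
time: 4.85
tool_pos: [0.5628, 0.3333, 0.1226]
ee_rot: [-3.14, -0.002, 2.959]
wrist_force: [0.7, -0.1, -1.1]
width: 0.0325
```

Run:
```python
from h import *
S=snap("scene");o=robot.get_obs();p=o["tool_pos"];print(p,o["width"],o["wrist_force"])
im=cv2.resize(S["frame"][:,:,::-1],None,fx=4,fy=4,interpolation=cv2.INTER_CUBIC)
def dr(P,c): cv2.polylines(im,[((proj(S,P)+.5)*32).astype(np.int32)],True,c,1,cv2.LINE_AA,3)
q=(.514,.300,-.18)
dr(carr(q,COR),(0,0,255))
for kx,(a,b) in HOLES.items(): dr(carr(q,ring(a/1e3,b/1e3,.044,.038 if kx[0]=="W" else .027)),(0,200,0))
dr(ring(p[0],p[1],p[2]-.049,.018),(255,0,255))
cv2.imwrite("pics/d3.png",im[460:960,1300:1950])
```

```text
[0.56342707 0.33391973 0.12400101] 0.032339326811341954 [-0.1703769  -0.14268634 -0.16188517]
```

View pics/d3.png

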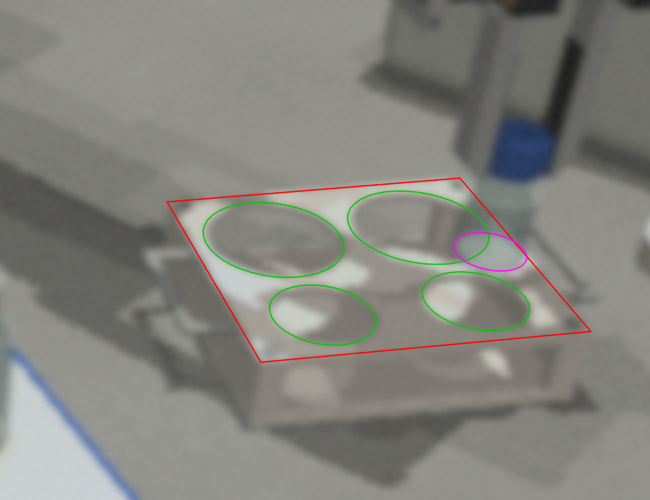

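The carrier overlay agrees within a few mm. The held bottle's base (magenta, crop (490,251)) matches the model, 49 mm below the TCP. I'll lower it into the hole.

Emit:
{"api": "step_arm", "payload": {"plan": [[[0,0,-15,0,15],[0,0,-30,0,15],[0,0,-42,0,15],[0,0,-54,0,15],[0,0,-62,0,15],[0,0,-66,0,15],[0,0,-67,0,15],[0,0,-67,0,15]]]}}

```text
time: 5.57
tool_pos: [0.5629, 0.3349, 0.0568]
ee_rot: [3.141, 0.0, 2.961]
wrist_force: [0.4, 0.4, -1.0]
width: 0.0322
```

Emit:
{"api": "step_arm", "payload": {"plan": [[[0,0,-1,0,15],[0,0,-2,0,15],[0,0,-2,0,15],[0,0,-2,0,15]]]}}

```text
time: 5.9
tool_pos: [0.5634, 0.3351, 0.0558]
ee_rot: [3.14, 0.002, 2.961]
wrist_force: [-0.5, -0.1, 3.7]
width: 0.0325
```

The wrist reads 3.7 N upward, so the bottle is on the floor. I'll release it and go for the right small bottle at (528,-243).

Emit:
{"api": "step_arm", "payload": {"plan": [[[0,0,0,0,40],[0,0,0,0,50],[0,0,0,0,55],[0,0,5,0,55],[0,0,30,0,55],[0,0,65,0,65],[0,0,105,0,70],[0,0,145,0,70]]]}}

```text
time: 6.57
tool_pos: [0.5619, 0.3345, 0.2003]
ee_rot: [-3.14, -0.002, 2.961]
wrist_force: [1.4, 0.0, -0.2]
width: 0.0651
```

Emit:
{"api": "step_arm", "payload": {"plan": [[[-2,-36,0,0,70],[-4,-72,0,0,70],[-6,-108,0,0,70],[-8,-144,0,0,70],[-10,-180,0,0,70],[-12,-216,0,0,70],[-14,-252,0,0,70],[-16,-288,0,0,70]]]}}

```text
time: 7.23
tool_pos: [0.5462, 0.0452, 0.1998]
ee_rot: [3.141, 0.0, 2.961]
wrist_force: [1.1, 0.3, 0.3]
width: 0.066
```

Emit:
{"api": "step_arm", "payload": {"plan": [[[-2,-36,0,0,70],[-4,-72,0,0,70],[-6,-108,0,0,70],[-8,-144,0,0,70],[-10,-180,0,0,70],[-12,-216,0,0,70],[-16,-252,0,0,70],[-18,-280,0,0,70]]]}}

```text
time: 7.9
tool_pos: [0.5279, -0.2359, 0.1997]
ee_rot: [-3.141, -0.0, 2.959]
wrist_force: [0.5, 0.4, -0.7]
width: 0.0655
```

Emit:
{"api": "step_arm", "payload": {"plan": [[[0,-10,0,0,70],[0,-10,-10,0,70],[0,-10,-40,0,70],[0,-10,-70,0,70],[0,-10,-95,0,70],[0,-10,-105,0,70],[0,-10,-105,0,70],[0,-10,-105,0,70]]]}}

```text
time: 8.57
tool_pos: [0.529, -0.242, 0.0946]
ee_rot: [3.141, -0.0, 2.962]
wrist_force: [0.0, 0.1, 0.3]
width: 0.0656
```

Run:
```python
from h import *
S=snap("scene");T=snap("top");o=robot.get_obs();p=o["tool_pos"];print(p,o["width"],o["wrist_force"])
for c,a,_ in blobs(S): print((c/.7).round(),a,(capfit(S,c,*CAP["S"])*1e3).round(1))
a=cv2.resize(S["frame"][140:300,50:210,::-1],(500,500),interpolation=cv2.INTER_CUBIC)
b=cv2.resize(T["frame"][120:250,80:210,::-1],(300,300));c=np.zeros((500,800,3),np.uint8);c[:,:500]=a;c[:300,500:]=b
cv2.imwrite("pics/d4.png",c)
```

```text
[ 0.53009403 -0.24326225  0.0968411 ] 0.06566682731869199 [-0.04307665 -0.01664074 -0.20512299]
[337.  34.] 1336 [-750.   223.9]
[639. 255.] 104 [553.  345.5]
[126. 280.] 431 [ 377.5 -363.2]
[366. 283.] 486 [492. -53.]
[227. 329.] 150 [ 528.8 -244.1]
[193. 339.] 132 [ 534.8 -286.4]
[424. 346.] 390 [638.7 -23.1]
[124. 556.] 3034 [ 809.2 -364.4]
[ 12. 576.] 482 [ 798.3 -453.1]
```

View pics/d4.png

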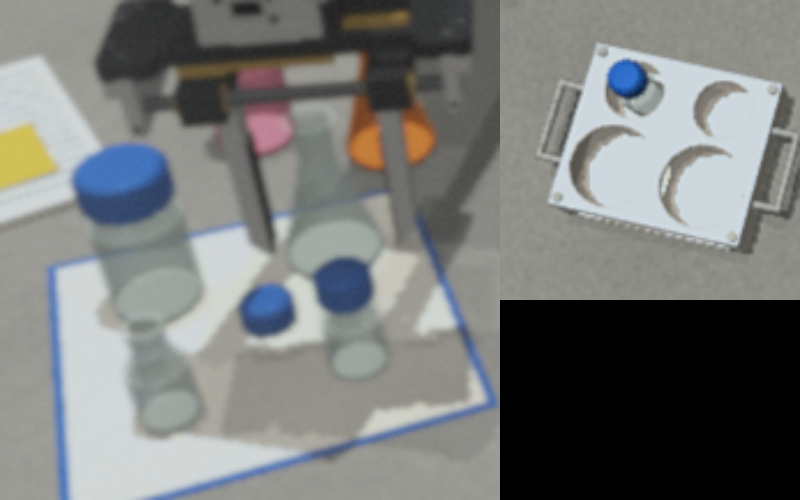

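The first bottle stands in narrow hole N1 and the carrier hasn't moved. The fingers straddle the second small cap at crop (343,285). I'll grip it and carry it to N2 (548,251).

Emit:
{"api": "step_arm", "payload": {"plan": [[[0,0,-20,0,70],[0,0,-40,0,70],[0,0,-47,0,70],[0,0,-47,0,40],[0,0,-47,0,20],[0,0,-47,0,15],[0,0,-47,0,15],[0,0,-47,0,15]]]}}

```text
time: 9.33
tool_pos: [0.5295, -0.2437, 0.049]
ee_rot: [-3.141, 0.002, 2.961]
wrist_force: [-0.9, 0.3, 0.0]
width: 0.0358
```

Emit:
{"api": "step_arm", "payload": {"plan": [[[0,0,0,0,15],[0,0,0,0,15],[0,0,0,0,15],[0,0,10,0,15],[0,0,35,0,15],[0,0,70,0,15],[0,0,105,0,15],[0,0,125,0,15]]]}}

```text
time: 10.0
tool_pos: [0.5296, -0.2438, 0.177]
ee_rot: [-3.14, 0.005, 2.961]
wrist_force: [1.1, -0.3, -0.2]
width: 0.0323
```

Emit:
{"api": "step_arm", "payload": {"plan": [[[3,35,0,0,15],[5,70,0,0,15],[8,105,0,0,15],[10,140,0,0,15],[13,175,0,0,15],[15,210,0,0,15],[17,245,0,0,15],[18,280,0,0,15]]]}}

```text
time: 10.67
tool_pos: [0.5462, 0.0384, 0.1726]
ee_rot: [-3.141, -0.001, 2.961]
wrist_force: [-0.1, -0.2, 0.2]
width: 0.0324
```

Emit:
{"api": "step_arm", "payload": {"plan": [[[0,35,0,0,15],[0,70,0,0,15],[0,105,0,0,15],[0,140,0,0,15],[0,175,0,0,15],[0,202,0,0,15],[0,214,0,0,15],[0,214,0,0,15]]]}}

```text
time: 11.33
tool_pos: [0.546, 0.2529, 0.1721]
ee_rot: [-3.141, -0.001, 2.964]
wrist_force: [0.3, 0.3, -2.0]
width: 0.0325
```

Emit:
{"api": "step_arm", "payload": {"plan": [[[1,0,-25,0,15],[1,0,-50,0,15],[1,0,-70,0,15],[1,0,-85,0,15],[1,0,-97,0,15],[1,0,-108,0,15],[1,0,-114,0,15],[1,0,-115,0,15]]]}}

```text
time: 12.0
tool_pos: [0.5472, 0.2498, 0.0563]
ee_rot: [-3.14, -0.002, 2.96]
wrist_force: [-0.4, 0.2, -1.1]
width: 0.0325
```

Emit:
{"api": "step_arm", "payload": {"plan": [[[0,0,-1,0,15],[0,0,-3,0,15],[0,0,-3,0,15],[0,0,-3,0,15]]]}}

```text
time: 12.33
tool_pos: [0.5481, 0.251, 0.0553]
ee_rot: [3.141, 0.001, 2.961]
wrist_force: [-0.1, 0.2, -1.5]
width: 0.0324
```

Emit:
{"api": "step_arm", "payload": {"plan": [[[0,0,-1,0,15],[0,0,-1.5,0,15],[0,0,-1.5,0,15],[0,0,-1.5,0,15]]]}}

```text
time: 12.67
tool_pos: [0.5484, 0.2511, 0.0547]
ee_rot: [3.14, 0.002, 2.961]
wrist_force: [-0.9, -0.8, 6.2]
width: 0.0321
```

The bottle is down, at 6 N. I'll release it and go to the right large bottle at (428,-356), with the fingers at 88%.

Emit:
{"api": "step_arm", "payload": {"plan": [[[0,0,0,0,40],[0,0,0,0,50],[0,0,0,0,55],[0,0,5,0,55],[0,0,30,0,55],[0,0,65,0,70],[0,0,105,0,88],[0,0,145,0,88]]]}}

```text
time: 13.33
tool_pos: [0.5469, 0.2505, 0.1988]
ee_rot: [-3.141, -0.002, 2.961]
wrist_force: [0.3, 0.3, 1.1]
width: 0.0683
```

Emit:
{"api": "step_arm", "payload": {"plan": [[[-7,-36,0,0,88],[-14,-72,0,0,88],[-21,-108,0,0,88],[-28,-144,0,0,88],[-35,-180,0,0,88],[-42,-216,0,0,88],[-49,-252,0,0,88],[-56,-288,0,0,88]]]}}

```text
time: 14.0
tool_pos: [0.491, -0.0388, 0.1983]
ee_rot: [3.142, 0.0, 2.961]
wrist_force: [0.8, -0.0, -0.5]
width: 0.083
```

Emit:
{"api": "step_arm", "payload": {"plan": [[[-7,-36,0,0,88],[-14,-72,0,0,88],[-21,-108,0,0,88],[-28,-144,0,0,88],[-35,-180,0,0,88],[-42,-216,0,0,88],[-49,-252,0,0,88],[-56,-288,0,0,88]]]}}

```text
time: 14.67
tool_pos: [0.4349, -0.3269, 0.1982]
ee_rot: [3.142, 0.0, 2.961]
wrist_force: [0.9, 0.5, 0.2]
width: 0.0825
```

Emit:
{"api": "step_arm", "payload": {"plan": [[[-4,-15,0,0,88],[-8,-31,0,0,88],[-8,-31,-10,0,88],[-8,-31,-30,0,88],[-8,-31,-55,0,88],[-8,-31,-72,0,88],[-8,-31,-72,0,88],[-8,-31,-72,0,88]]]}}

```text
time: 15.33
tool_pos: [0.4273, -0.3546, 0.1246]
ee_rot: [3.139, -0.003, 2.962]
wrist_force: [-0.3, 0.6, -0.9]
width: 0.0828
```

Run:
```python
from h import *
S=snap("scene");T=snap("top");o=robot.get_obs();p=o["tool_pos"];print(p,o["width"],o["wrist_force"])
for c,a,_ in blobs(S): print((c/.7).round(),a,(capfit(S,c,*CAP["L"])*1e3).round(1))
a=cv2.resize(S["frame"][100:300,40:240,::-1],(500,500),interpolation=cv2.INTER_CUBIC)
b=cv2.resize(T["frame"][120:250,80:210,::-1],(300,300));c=np.zeros((500,800,3),np.uint8);c[:,:500]=a;c[:300,500:]=b
cv2.imwrite("pics/d5.png",c)
```

```text
[ 0.42844252 -0.35612393  0.12729728] 0.08250419669369398 [-0.30086744  0.07649536 -0.18756044]
[332.  34.] 712 [-641.7  185.2]
[639. 255.] 118 [588.9 311.9]
[583. 259.] 101 [571.9 233. ]
[126. 283.] 403 [ 429.3 -356.3]
[367. 281.] 420 [525.6 -61.1]
[192. 338.] 115 [ 568.7 -283.7]
[424. 346.] 396 [668.3 -35.1]
[124. 555.] 3019 [ 828.8 -356.9]
[ 12. 576.] 489 [ 818.6 -440.5]
```

View pics/d5.png

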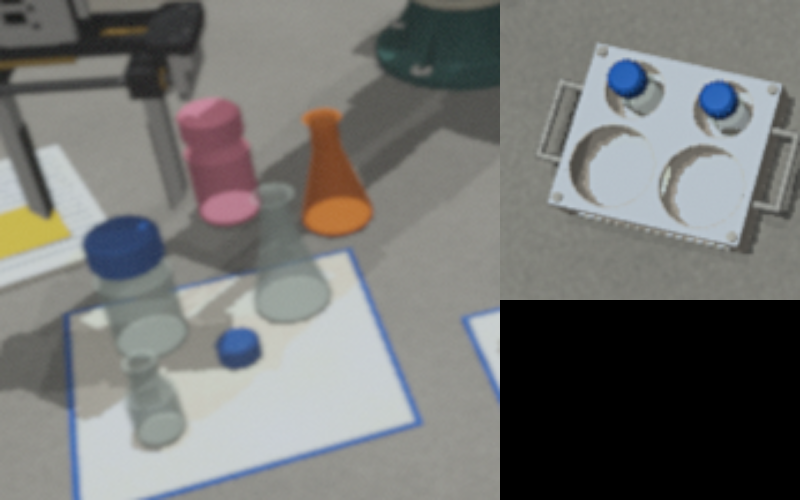

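Both small bottles are in. In shadow the large cap localises at (429,-356), with the fingers either side of it. I'll grip it.

Emit:
{"api": "step_arm", "payload": {"plan": [[[0,0,-18,0,88],[0,0,-36,0,88],[0,0,-48,0,88],[0,0,-52,0,88],[0,0,-52,0,50],[0,0,-52,0,40],[0,0,-52,0,35],[0,0,-52,0,35]]]}}

```text
time: 16.1
tool_pos: [0.4283, -0.3569, 0.0754]
ee_rot: [-3.14, 0.002, 2.961]
wrist_force: [-0.5, -0.6, 0.1]
width: 0.0594
```

Emit:
{"api": "step_arm", "payload": {"plan": [[[0,0,0,0,35],[0,0,0,0,35],[0,0,0,0,35],[0,0,0,0,35],[0,0,10,0,35],[0,0,30,0,35],[0,0,60,0,35],[0,0,90,0,35]]]}}

```text
time: 16.77
tool_pos: [0.4265, -0.3554, 0.1632]
ee_rot: [3.139, -0.004, 2.961]
wrist_force: [0.3, 0.0, -1.5]
width: 0.0534
```

Emit:
{"api": "step_arm", "payload": {"plan": [[[0,0,30,0,35],[3,10,38,0,35],[6,40,38,0,35],[9,70,38,0,35],[12,103,38,0,35],[15,136,38,0,35],[18,169,38,0,35],[21,202,38,0,35]]]}}

```text
time: 17.43
tool_pos: [0.4477, -0.1518, 0.2003]
ee_rot: [3.141, -0.003, 2.961]
wrist_force: [-0.3, -0.7, -1.5]
width: 0.0535
```

Emit:
{"api": "step_arm", "payload": {"plan": [[[3,35,0,0,35],[6,71,0,0,35],[9,107,0,0,35],[12,143,0,0,35],[15,179,0,0,35],[18,215,0,0,35],[21,251,0,0,35],[24,287,0,0,35]]]}}

```text
time: 18.1
tool_pos: [0.4713, 0.1349, 0.2004]
ee_rot: [-3.141, -0.002, 2.961]
wrist_force: [0.8, -0.1, -1.8]
width: 0.0537
```

Emit:
{"api": "step_arm", "payload": {"plan": [[[3,36,0,0,35],[6,72,0,0,35],[9,108,0,0,35],[12,144,0,0,35],[15,180,0,0,35],[18,205,0,0,35],[18,214,0,0,35],[18,214,0,0,35]]]}}

```text
time: 18.77
tool_pos: [0.4891, 0.3485, 0.1997]
ee_rot: [-3.139, -0.003, 2.964]
wrist_force: [0.7, -0.6, -0.6]
width: 0.0534
```

Emit:
{"api": "step_arm", "payload": {"plan": [[[0,0,-15,0,35],[0,0,-35,0,35],[0,0,-55,0,35],[0,0,-65,0,35],[0,0,-65,0,35],[0,0,-65,0,35]]]}}

```text
time: 19.27
tool_pos: [0.4904, 0.3455, 0.1366]
ee_rot: [-3.14, -0.001, 2.96]
wrist_force: [-0.1, -1.0, -1.1]
width: 0.0538
```

Run:
```python
from h import *
S=snap("scene");o=robot.get_obs();p=o["tool_pos"];print(p,o["width"],o["wrist_force"])
im=cv2.resize(S["frame"][:,:,::-1],None,fx=4,fy=4,interpolation=cv2.INTER_CUBIC)
def dr(P,c): cv2.polylines(im,[((proj(S,P)+.5)*32).astype(np.int32)],True,c,1,cv2.LINE_AA,3)
q=(.514,.300,-.18)
for kx,(a,b) in HOLES.items(): dr(carr(q,ring(a/1e3,b/1e3,.044,.038 if kx[0]=="W" else .027)),(0,200,0))
dr(ring(p[0],p[1],p[2]-.0755,.028),(255,0,255))
cv2.imwrite("pics/d6.png",im[460:960,1300:1950])
```

```text
[0.49109803 0.34614229 0.13788301] 0.05379040658214381 [-0.54357785  0.06778745 -1.79121028]
```

View pics/d6.png

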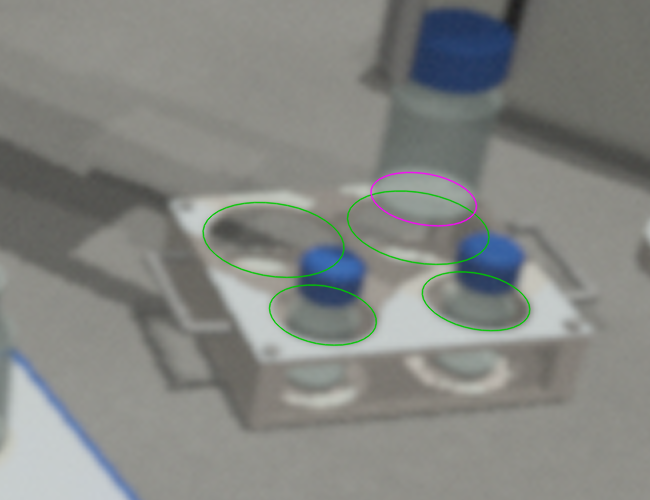

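Both small bottles are upright, and the large one's base (magenta, crop (424,198)) is aligned above W1. I'll lower it.

Emit:
{"api": "step_arm", "payload": {"plan": [[[0,0,-12,0,35],[0,0,-24,0,35],[0,0,-36,0,35],[0,0,-46,0,35],[0,0,-52,0,35],[0,0,-54,0,35],[0,0,-55,0,35],[0,0,-55,0,35]]]}}

```text
time: 19.98
tool_pos: [0.4908, 0.3469, 0.0819]
ee_rot: [3.141, 0.0, 2.961]
wrist_force: [-0.3, -0.1, -1.2]
width: 0.0535
```

Emit:
{"api": "step_arm", "payload": {"plan": [[[0,0,-1,0,35],[0,0,-2,0,35],[0,0,-2,0,35],[0,0,-2,0,35]]]}}

```text
time: 20.32
tool_pos: [0.4913, 0.3471, 0.0811]
ee_rot: [3.14, 0.002, 2.961]
wrist_force: [0.2, -0.1, 1.1]
width: 0.0536
```

The bottle is touching the floor: the force went from -1.5 to +1.1 N. I'll release it and go to the left large bottle at (530,-62).

Emit:
{"api": "step_arm", "payload": {"plan": [[[0,0,-0.5,0,60],[0,0,-0.5,0,70],[0,0,-0.5,0,72],[0,0,3,0,72],[0,0,25,0,72],[0,0,55,0,72],[0,0,90,0,80],[0,0,120,0,88]]]}}

```text
time: 20.98
tool_pos: [0.4906, 0.3467, 0.2019]
ee_rot: [3.141, 0.0, 2.961]
wrist_force: [0.4, 0.7, 0.5]
width: 0.0779
```

Emit:
{"api": "step_arm", "payload": {"plan": [[[3,-36,0,0,88],[6,-72,0,0,88],[9,-108,0,0,88],[12,-144,0,0,88],[15,-180,0,0,88],[18,-216,0,0,88],[21,-252,0,0,88],[24,-288,0,0,88]]]}}

```text
time: 21.65
tool_pos: [0.5145, 0.0571, 0.2003]
ee_rot: [3.141, 0.001, 2.961]
wrist_force: [-0.8, 0.3, 0.1]
width: 0.0829
```

Emit:
{"api": "step_arm", "payload": {"plan": [[[4,-36,0,0,88],[8,-72,0,0,88],[12,-105,0,0,88],[15,-121,0,0,88],[15,-121,-20,0,88],[15,-121,-50,0,88],[15,-121,-70,0,88],[15,-121,-70,0,88]]]}}

```text
time: 22.32
tool_pos: [0.5264, -0.0619, 0.1248]
ee_rot: [3.141, -0.01, 2.96]
wrist_force: [-1.2, -0.1, -1.3]
width: 0.0826
```

Run:
```python
from h import *
S=snap("scene");T=snap("top");o=robot.get_obs();p=o["tool_pos"];print(p,o["width"],o["wrist_force"])
for c,a,_ in blobs(S): print((c/.7).round(),a,(capfit(S,c,*CAP["L"])*1e3).round(1))
a=cv2.resize(S["frame"][100:300,180:380,::-1],(500,500),interpolation=cv2.INTER_CUBIC)
b=cv2.resize(T["frame"][120:250,80:210,::-1],(300,300));c=np.zeros((500,800,3),np.uint8);c[:,:500]=a;c[:300,500:]=b
cv2.imwrite("pics/d7.png",c)
```

```text
[ 0.529289   -0.06217294  0.12979668] 0.08311895622880267 [-0.20680551  0.51207201 -0.23660332]
[313.  26.] 287 [-746.8  155.2]
[622. 213.] 375 [482.  358.8]
[639. 256.] 136 [590.5 310.1]
[583. 259.] 104 [572.2 232.7]
[366. 285.] 521 [532.5 -63.7]
[192. 338.] 111 [ 568.3 -283.9]
[424. 347.] 405 [669.2 -35.9]
[124. 555.] 3034 [ 828.9 -356.9]
[ 12. 576.] 491 [ 818.6 -440.4]
```

View pics/d7.png

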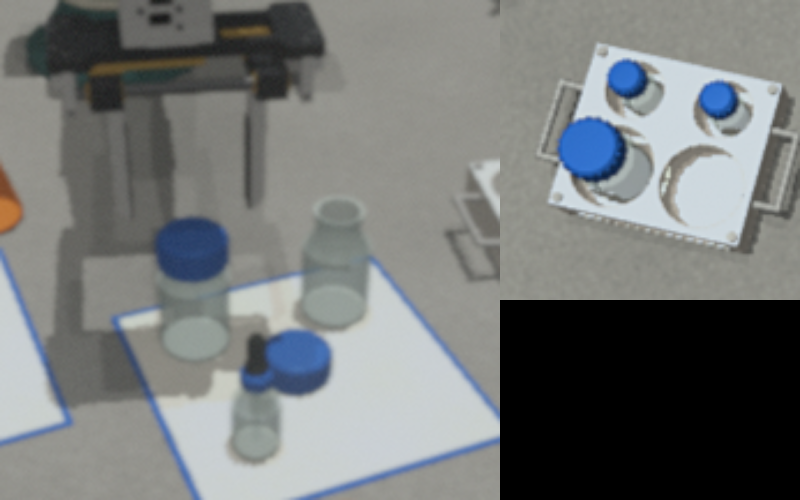

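Three bottles are in. The last large cap, at crop (192,250), localises at (532,-63), centred between the fingers.

Emit:
{"api": "step_arm", "payload": {"plan": [[[1,0,-18,0,88],[2,0,-36,0,88],[2,0,-48,0,88],[2,0,-53,0,88],[2,0,-53,0,50],[2,0,-53,0,40],[2,0,-53,0,35],[2,0,-53,0,35]]]}}

```text
time: 23.08
tool_pos: [0.5326, -0.0624, 0.0784]
ee_rot: [-3.142, 0.002, 2.961]
wrist_force: [1.4, -0.8, 0.3]
width: 0.0592
```

Emit:
{"api": "step_arm", "payload": {"plan": [[[0,0,0,0,35],[0,0,0,0,35],[0,0,0,0,35],[0,0,0,0,35],[0,0,10,0,35],[0,0,35,0,35],[0,0,65,0,35],[0,0,95,0,35]]]}}

```text
time: 23.75
tool_pos: [0.5304, -0.0619, 0.1717]
ee_rot: [3.141, -0.004, 2.961]
wrist_force: [1.1, -0.1, -1.4]
width: 0.0536
```

Emit:
{"api": "step_arm", "payload": {"plan": [[[0,0,30,0,35],[0,0,42,0,35],[-4,25,42,0,35],[-9,60,42,0,35],[-15,95,42,0,35],[-20,130,42,0,35],[-26,165,42,0,35],[-32,200,42,0,35]]]}}

```text
time: 24.42
tool_pos: [0.4985, 0.1392, 0.2126]
ee_rot: [-3.141, -0.002, 2.96]
wrist_force: [0.2, 0.2, -0.1]
width: 0.0538
```

Emit:
{"api": "step_arm", "payload": {"plan": [[[-6,35,0,0,35],[-12,70,0,0,35],[-18,100,0,0,35],[-23,120,0,0,35],[-23,126,0,0,35],[-23,126,-20,0,35],[-23,126,-40,0,35],[-23,126,-60,0,35]]]}}

```text
time: 25.08
tool_pos: [0.4766, 0.2632, 0.1526]
ee_rot: [-3.141, -0.0, 2.961]
wrist_force: [-0.2, 0.4, -2.2]
width: 0.0535
```

Emit:
{"api": "step_arm", "payload": {"plan": [[[0,0,-15,0,35],[0,0,-30,0,35],[0,0,-43,0,35],[0,0,-54,0,35],[0,0,-61,0,35],[0,0,-64,0,35],[0,0,-66,0,35],[0,0,-66,0,35]]]}}

```text
time: 25.75
tool_pos: [0.4769, 0.2637, 0.0881]
ee_rot: [3.142, 0.0, 2.961]
wrist_force: [0.5, 0.4, -1.7]
width: 0.0535
```

Emit:
{"api": "step_arm", "payload": {"plan": [[[0,0,-1,0,35],[0,0,-1.5,0,35],[0,0,-1.5,0,35],[0,0,-1.5,0,35]]]}}

```text
time: 26.08
tool_pos: [0.4769, 0.2639, 0.087]
ee_rot: [3.141, 0.001, 2.961]
wrist_force: [0.4, -0.1, -1.0]
width: 0.0533
```

Emit:
{"api": "step_arm", "payload": {"plan": [[[0,0,-1,0,35],[0,0,-2,0,35],[0,0,-2.5,0,35],[0,0,-2.5,0,35]]]}}

```text
time: 26.42
tool_pos: [0.4767, 0.2638, 0.0841]
ee_rot: [3.141, 0.0, 2.961]
wrist_force: [0.5, -1.2, 0.0]
width: 0.0536
```

Emit:
{"api": "step_arm", "payload": {"plan": [[[0,0,-0.5,0,35],[0,0,-1,0,35],[0,0,-1,0,35],[0,0,-1,0,35]]]}}

```text
time: 26.75
tool_pos: [0.4769, 0.2638, 0.0841]
ee_rot: [3.141, 0.001, 2.961]
wrist_force: [-1.5, -2.1, 6.1]
width: 0.0532
```

The bottle is on the floor, at 6 N. I'll release it, retreat and check.

Emit:
{"api": "step_arm", "payload": {"plan": [[[0,0,0,0,60],[0,0,0,0,70],[0,0,0,0,72],[0,0,3,0,72],[0,0,25,0,72],[0,0,55,0,72],[0,0,90,0,72],[0,0,125,0,72]]]}}

```text
time: 27.42
tool_pos: [0.4761, 0.2636, 0.2086]
ee_rot: [-3.141, -0.002, 2.961]
wrist_force: [0.4, -0.6, -0.2]
width: 0.0677
```

Emit:
{"api": "step_arm", "payload": {"plan": [[[0,-36,0,0,72],[-10,-72,0,0,72],[-20,-108,10,0,72],[-30,-140,20,0,72],[-50,-170,20,0,72],[-80,-190,20,0,72],[-110,-200,20,0,72],[-110,-200,20,0,72]]]}}

```text
time: 28.08
tool_pos: [0.3633, 0.0623, 0.2286]
ee_rot: [-3.141, 0.0, 2.958]
wrist_force: [1.0, 0.9, 0.0]
width: 0.0673
```

Run:
```python
from h import *
S=snap("scene");T=snap("top");print(robot.get_obs()["tool_pos"])
q=(.514,.300,-.18)
R=np.array([[np.cos(q[2]),-np.sin(q[2])],[np.sin(q[2]),np.cos(q[2])]])
for c,a,_ in blobs(T):
    for k in "LS":
        z0,z1,r=CAP[k];w=capfit(T,c,z0+.006,z1+.006,r); print((c/.7).round(),a,k,"carrier mm",((w-q[:2])@R*1e3).round(1))
a=cv2.resize(S["frame"][:,:,::-1],(800,600),interpolation=cv2.INTER_CUBIC);cv2.imwrite("pics/e1.png",a)
cv2.imwrite("pics/e2.png",cv2.resize(T["frame"][:,:,::-1],(800,600),interpolation=cv2.INTER_CUBIC))
```

```text
[0.36662112 0.0635839  0.22855177]
[697.  51.] 2114 L carrier mm [ 444.3 -618.6]
[697.  51.] 2114 S carrier mm [ 463.3 -626.7]
[663.  84.] 375 L carrier mm [ 381.4 -577.2]
[663.  84.] 375 S carrier mm [ 398.6 -584.2]
[426. 222.] 447 L carrier mm [ 103.5 -286.9]
[426. 222.] 447 S carrier mm [ 112.6 -285.2]
[192. 220.] 200 L carrier mm [37.2 32.9]
[192. 220.] 200 S carrier mm [44.2 44.1]
[170. 263.] 597 L carrier mm [-29.9  45. ]
[170. 263.] 597 S carrier mm [-24.9  56.6]
[223. 277.] 322 L carrier mm [-32.7 -31.4]
[223. 277.] 322 S carrier mm [-27.8 -22.1]
[618. 307.] 175 L carrier mm [  43.4 -568. ]
[618. 307.] 175 S carrier mm [  50.6 -574.8]
```

View pics/e1.png

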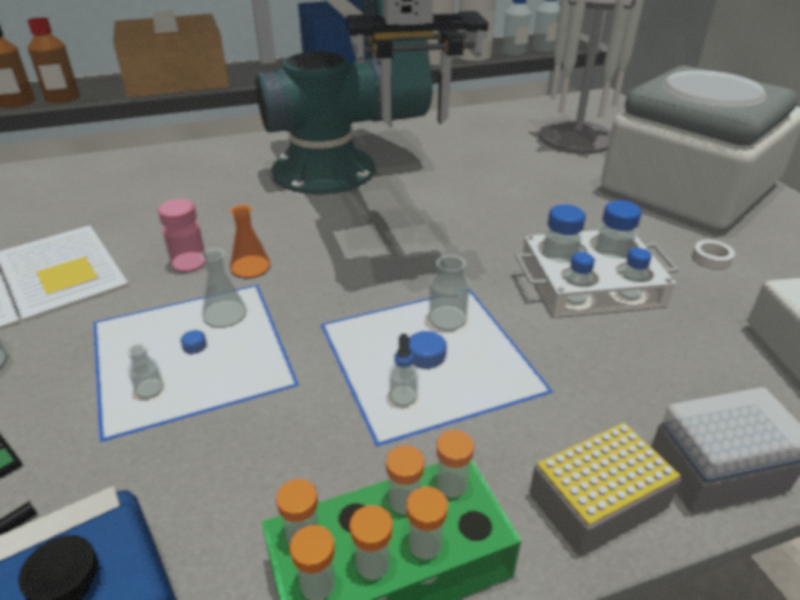

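View pics/e2.png

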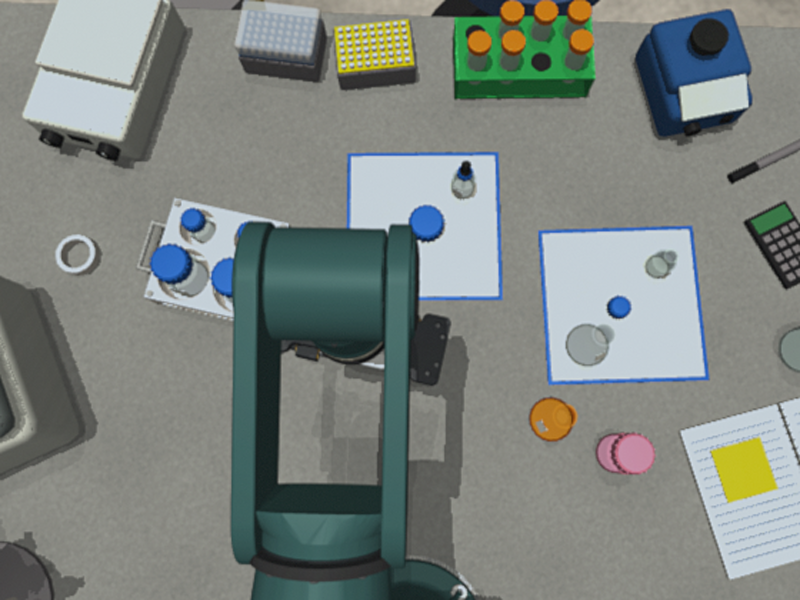

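All four bottles stand in the carrier, and the other glass is at the same pixels as at the start. I'll hand in.

```bash
python3 -c "
from bench import robot
print(robot.close_job())"
```

```text
the job is handed in; nothing more can be done
None
```

All four capped bottles are standing upright in the carrier, the two large ones in the wide holes and the two small ones in the narrow holes. I lowered each one until the wrist force showed it touching the floor, then let go. The job was handed in at about 28 s of robot time, and no verdict was reported.

- **Positions:** in the last top view, one large bottle measured (-30, 45) mm and one small bottle (44, 44) mm in the carrier's frame. Both are within about 4 mm of their hole centres.
- **Partly hidden bottles:** in that view the arm hid part of the other large bottle and most of the other small one, so their final positions were not measured there. The fingers let go of them at the planned hole centres, and the last scene view shows both upright and seated.
- **Other glass:** the two open bottles, the dropper bottle and the flask look the same as at the start. The top view could not show the open large bottle, because the arm was in front of it. The carrier had not visibly moved, and the gripper was clear of everything.
- **Checks that disagreed:** the two cameras first placed the caps 5 to 12 mm apart in x, most likely from how light and shadow fell on the caps. I relied on the top camera and confirmed each pick from close up.

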